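# Stop down the lamp iris and switch the lamp on

### The job

Stop down the iris of the white inspection lamp before lighting it: with a fingertip, push the little upright knob of the iris lever round its arc until the index line on the ring stands on the fourth long scale mark, counted from the wide-open end (the mark beside the second-smallest dot). Only then press the raised half of the rocker switch beside the iris fully down. Push gently, grip and lift nothing, do not shove the lamp, leave the iris on its mark, and leave everything else on the bench where it stands.

Things in the scene. Friction and masses are not known exactly. Their poses are not given: they have to be found in the camera images.
- lamp_base: low white inspection-lamp housing, 170 mm deep (x), 200 wide (y), 52 high, 3 kg, loose on rubber feet. Origin: centre of its underside; its front is its own -x (roughly to the robot), +y its left seen from there. On its flat top: a round iris diaphragm; right of it a rocker switch and, behind that, a small fixed dimmer knob (14 mm high, at x +68, y -76 mm) that takes no part
- iris_axis (a point): on the vertical axis of the iris ring and lever (x +12, y +30 mm in lamp_base's frame), 64 mm above the bench, level with the bezel's top; axes as lamp_base. Round a white light window with dark leaves lies a fixed black bezel with a white scale (outer radius 44 mm), round that the turning knurled aluminium ring (outer radius 53 mm), its top level with the bezel
- iris (a joint): angle of iris ring and lever, rad: 0 at the wide-open stop, 1.745 at the small-aperture stop; grows clockwise seen from above (right to left round the lamp's front). At value q the lever points from the axis along 4.014 - q rad in lamp_base's frame (counter-clockwise from its +x). Stays where left; about 1 N at the knob turns it. Starts at 0.08 to 0.45; the wanted mark is 1.309
- lever_knob (a point): on the axis of the black upright knob at the lever's outer end, 80 mm from the iris axis, 72 mm above the bench. The knob, 10 mm thick, reaches from 60 to 83.5 mm above the bench; the housing's top under it is at 52 mm. The lever is a flat bar 7 mm wide, its top at 61 mm. A fingertip 66 to 72 mm above the bench, 66 to 95 mm from the iris axis, touches only the knob
- fourth_mark (a point): middle of the fourth long scale mark, 38 mm from the iris axis, on the bezel's top. Five long marks, every 25 degrees (iris 0, 0.436, 0.873, 1.309, 1.745 rad), fine ticks every 5; inside the long marks are white dots, shrinking from the wide-open (right) to the small-aperture (left) end. The ring's black index line lies on the line from iris_axis to lever_knob
- rocker (a joint): angle of the rocker switch, rad: 0 off as at the start (front half raised), 0.28 fully pressed (on). It stays where it is left; about 3 N at the pressing point turns it
- rocker_raised_half (a point): pressing point on the rocker's raised front half, 14 mm from its pivot (pivot at x +22, y -76 mm in lamp_base's frame), 6 mm short of its front end. Black, 40 mm long (along lamp_base's x), 20 wide, V-shaped top. The point is 62 mm above the bench when off, 58 when fully down; the frame round it is at 55 mm. The rear half rises meanwhile: press towards the front end
- petri_dish: clear petri dish, 60 mm across and 16 mm high, in front of the lamp; leave alone. Origin: centre of its underside
- chip_case: small flat dark case, 44 x 62 x 14 mm, right of the lamp; leave alone. Origin: centre of its underside
- forceps: steel forceps 120 mm long, 8 mm high, lying left of the lamp; leave alone. Origin: middle of the underside
- vial_a: sample vial with blue cap, 15 mm across and 42 mm high, standing right of the lamp; leave alone. Origin: centre of its underside
- vial_b: sample vial with white cap, 15 mm across and 42 mm high, standing right of the lamp; leave alone. Origin: centre of its underside
- amber_bottle: amber bottle with black screw cap, 60 mm across and 118 mm high, at the right-hand side of the bench; leave alone. Origin: centre of its underside
- small_bottle: small white bottle with blue screw cap, 47 mm across and 98 mm high, at the right-hand side of the bench; leave alone. Origin: centre of its underside
- beaker: small glass beaker, 46 mm across and 60 mm high, at the right-hand front; leave alone. Origin: centre of its underside

How it is judged:
By the outcome, as a careful person would: the job done as asked, in the order asked, and still so for the second after the job is handed in, with the robot touching nothing.
It also fails if it takes over 45 s, if anything falls off the work surface, if the arm or the gripper's body presses on something with over 40 N, if the wrist force passes 120 N, or if a joint passes its speed limit or range.

### The arm

A 7-joint arm with a two-finger parallel gripper is mounted at the origin on the work surface; the furniture and walls round the work are solid. World frame = base frame: x ahead of the robot, y to its left, z up, the work surface at z = 0. Lengths are in mm, angles in rad, forces in N, time in s.
With the tool pointing down it reaches from about 400 to 850 mm from the base axis. Payload 10.4 kg.
Tool frame: the origin (TCP) lies on the centre line of the jaws, within the pads' length; the fingertips stand 19 mm ahead of it and the grasp point (between the pads) is the TCP; z points along the fingers, y is the line along which they close (so a half turn about z gives the same grasp; the last joint's range is limited). The gripper opens to 87 mm and grips with 3 to 60 N. Pads are 19 mm wide; open, the fingers measure 117 mm over their backs; the gripper's body (75 mm by 190 mm) begins 51 mm behind the grasp point.
Start: joints at [1.212, 0.332, -0.065, 1.46, 0.022, 1.35, -0.088], TCP at [205.974, -590.106, 241.576] pointing down, gripper open.
Joint ranges: [-2.6, 2.6], [-0.5, 2.12], [-1.47, 1.34], [0.16, 2.42], [-1.27, 4.41], [0.06, 2.06], [-2.6, 2.6]. Speed limits (rad/s): [2.22, 2.22, 2.79, 2.79, 3.14, 3.14, 3.14].

### API

Orientations are given as a rotation vector (axis times angle).
In Python, from station import sensors, get_image, order gives the robot as it stands.
- The arm moves only by the tool play_rows, never from a script. Its argument "deltas" is a list of rows, each an object with "delta_pos": the shift along the tool's x, y, z in cm, a list of three; "spin": the turn about the tool's z in rad. In form: [{"delta_pos": [x, y, z], "spin": spin}, ...]. A call has 1 to 20 rows; each row is the pose to reach, as a shift and turn from the pose commanded when the call began, along the tool's axes at that moment; what a row does not reach only later rows make up. A row lasts 1/8 s, in which the tool goes at most 62.5 mm and 10.7 degrees, less where a joint would pass 70% of its speed; a pose out of reach is approached as far as the arm can. A call with a gripper value outside its range is refused whole. "fingers" is the gripper's target within -1 to 1 (fully open at 1, half-way at 0, shut at -1), set as the call begins (left out, the last holds). The fingers move at their own pace and stop on an object; "grip_force" is the grip in N (left out, the last holds). Time passes only in rows, so rows that repeat a pose let the fingers close. It gives the time, the measured TCP pose, the force, the opening and the grip force at its end, in the units of the state.
- sensors.sense(): the state, without advancing time (a new reading comes with each control period).
- get_image(name): name is "scene" or "top" or "wrist"; returns a dict with "image" (420x560x3 uint8, red, green, blue), "intrinsics" (3x3 intrinsics, pixels), "origin" and "orientation" of the camera in the world. Camera axes: x right, y down, z forward; pixel columns grow to the right and rows downward; lengths in mm; the calibration is good to about 2 mm. A picture is of the moment at which its call begins. There is no depth.
- order.close_job(): hands the job in; it is judged then, once.
The state is a dict: "time_s": time; "q": joint angles; "qvel": joint speeds; "joint_torque": joint torques, N m; "position": TCP position; "ee_rot": TCP orientation; "ft_force": force on the tool from outside, world axes, zero at the start; "wrist_torque": the same for the moment, N m; "grip_width": finger opening in mm; "gripper_force": force on a finger pad.
Only numpy, scipy, OpenCV 4.12 (cv2) and the standard library are available. Lean on these libraries where they do the work, as an engineer would, in place of code of your own. Each camera call takes 0.05 s, during which the arm holds its last target. There are 200 camera calls.

## Working session

There is one attempt and no reset: what is moved stays moved. The work goes in short steps, Python scripts to look and compute and a tool call to move; the robot and the scene stay as the last step left them, time stands still between calls to the robot, and variables do not carry over. Pictures are saved under pics/ and viewed, at most 10 in all, crops included, and the job is handed in when it is done.

Besides the shell and the picture viewer there is one more tool, called as a command line: name --argument value ..., lists and objects as JSON in quotes. play_rows: Moves the arm, as the interface text tells. Its arguments: {"type":"object","properties":{"deltas":{"type":"array"},"fingers":{"type":"number"},"grip_force":{"type":"number"}},"required":["deltas"]}

```bash
mkdir -p pics; cat > h.py <<'E'
import numpy as np,cv2,json
from scipy.spatial.transform import Rotation as R
from station import sensors,get_image,order
def shot(name,fn):
    d=get_image(name); im=np.array(d['image'])
    cv2.imwrite(f'pics/{fn}.png',cv2.cvtColor(im,cv2.COLOR_RGB2BGR))
    o=np.array(d['orientation'],float)
    M=o if o.shape==(3,3) else (R.from_rotvec(o).as_matrix() if o.size==3 else R.from_quat(o).as_matrix())
    np.savez(f'pics/{fn}.npz',K=d['intrinsics'],o=d['origin'],M=M); print(fn,d['origin'],o.tolist())
def ray(fn,uv,z):
    c=np.load(f'pics/{fn}.npz'); r=c['M']@np.linalg.inv(c['K'])@np.array([uv[0],uv[1],1.])
    return c['o']+r*(z-c['o'][2])/r[2]
def proj(fn,P):
    c=np.load(f'pics/{fn}.npz'); p=c['K']@c['M'].T@(np.asarray(P,float)-c['o']); return p[:2]/p[2]
E
python3 - <<'E'
from h import *
for n in ['scene','top']: shot(n,n+'0')
s=sensors.sense(); print({k:s[k] for k in ['time_s','position','ee_rot','grip_width','ft_force']}, np.load('pics/top0.npz')['K'])
E
```

```text
scene0 [-134.70849899  498.79424307  720.03205034] [-1.0233718485451466, 2.3374070762950496, -1.1112852389365144]
top0 [297.28645973 -49.86833548 901.21021244] [-2.141121435788605, 2.1114093330232264, -0.19578242130437956]
{'time_s': 0.1, 'position': array([ 205.84027402, -589.78049706,  240.83124486]), 'ee_rot': array([-3.09615706e+00, -5.24786393e-01,  4.03680573e-04]), 'grip_width': 87.18005296758696, 'ft_force': array([-0.10199652,  0.15614767,  0.1406906 ])} [[473.99661874   0.         282.32461636]
 [  0.         473.99661874 208.85378106]
 [  0.           0.           1.        ]]
```

View pics/top0.png

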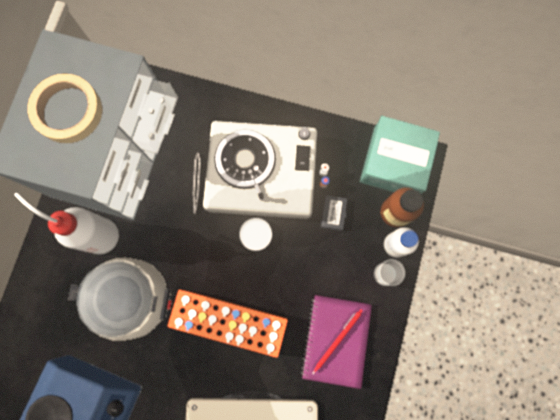

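View pics/scene0.png

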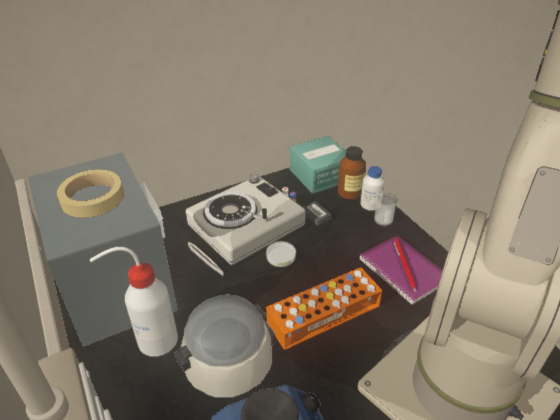

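The top view shows the lamp at about (262,168), iris centre near (245,158), knob near (264,196) and rocker near (302,157). The petri dish is at (256,234). I'll enlarge the lamp.

```bash
python3 - <<'E'
import cv2
im=cv2.imread('pics/top0.png')[110:230,190:350]
cv2.imwrite('pics/c1.png',cv2.resize(im,None,fx=5,fy=5,interpolation=cv2.INTER_CUBIC))
E
```

```text
(no output)
```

View pics/c1.png

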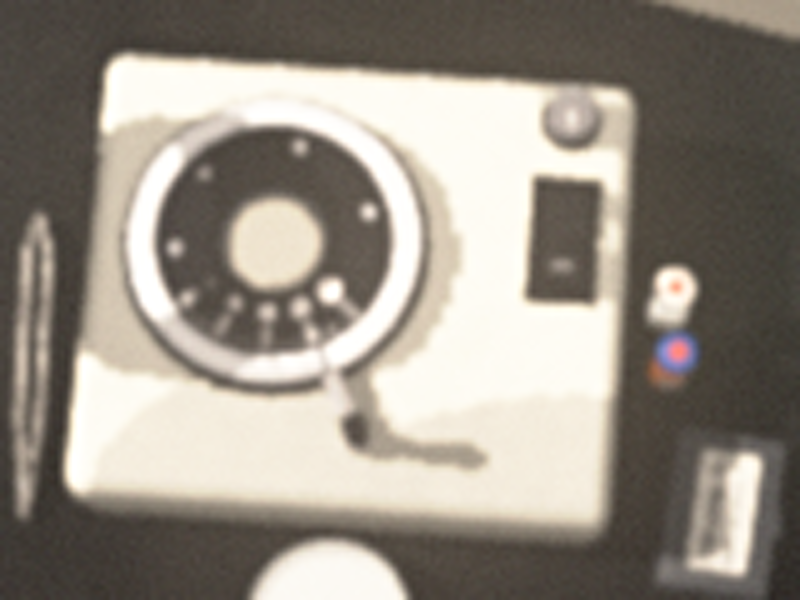

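The crop shows the iris axis at crop (276,240), the knob top near (354,428), the rocker from (567,178) to (562,302), and the dimmer at (572,118). The dots run from large at right (330,290) to small at left (187,297).

```bash
cat >> h.py <<'E'
def cr(u,v,x0=190,y0=110,f=5): return (x0+(u+.5)/f-.5, y0+(v+.5)/f-.5)
E
python3 - <<'E'
from h import *
obs={'iris':((12,30),64,(276,240)),'dim':((68,-76),66,(572,117)),'rock':((22,-76),57,(565,239)),
'TL':((85,100),50,(103,55)),'TR':((85,-100),50,(637,90)),'BL':((-85,100),50,(66,492)),'BR':((-85,-100),50,(608,530))}
A=[];B=[]
for k,(l,z,uv) in obs.items():
    p=ray('top0',cr(*uv),z)[:2]; A.append(l);B.append(p); print(k,p.round(1))
A=np.array(A,float);B=np.array(B)
for idx in ([0,1,2],range(7)):
    a=A[idx];b=B[idx];H=(a-a.mean(0)).T@(b-b.mean(0)); th=np.arctan2(H[0,1]-H[1,0],H[0,0]+H[1,1])
    Rm=np.array([[np.cos(th),-np.sin(th)],[np.sin(th),np.cos(th)]]); t=b.mean(0)-Rm@a.mean(0)
    print(th,t,(b-a@Rm.T-t).round(1).tolist())
k=ray('top0',cr(354,428),83.5)[:2]; ax=Rm@[12,30]+t; d=k-ax
print('knob',k,np.hypot(*d),'q',4.014-((np.arctan2(d[1],d[0])-th)%(2*np.pi)))
for n,uv in dict(petri=(330,610),vb=(675,285),va=(677,352)).items(): print(n,ray('top0',cr(*uv),42 if n[0]=='v' else 16)[:2])
for q in (0.3,1.309):
    a=4.014-q+th; print('knob at',q,ax+80*np.array([np.cos(a),np.sin(a)]))
print('press',Rm@[22-14,-76]+t)
E
```

```text
iris [546.3  20.3]
dim [594.4 -87.8]
rock [550.3 -85.9]
TL [622.1  88.9]
TR [ 611.1 -113. ]
BL [453.9  95.5]
BR [ 442.6 -102.5]
-0.06109764212441502 [532.23764518  -8.46188094] [[0.3, -0.4], [-1.0, 0.7], [0.8, -0.2]]
-0.05536855696337534 [532.25289298  -8.15021937] [[0.4, -0.8], [-1.5, -0.0], [0.3, -0.6], [-0.6, 1.9], [-0.4, -0.3], [1.0, -0.9], [0.8, 0.8]]
knob [472.139053   -10.75568358] 80.35679323421768 q 0.408877479466236
petri [ 4.16419002e+02 -4.57248657e-02]
vb [ 537.52713249 -127.87765275]
va [ 511.7008795  -128.56072203]
knob at 0.3 [476.35177259 -18.40492945]
knob at 1.309 [475.38205847  58.92815777]
press [536.03477281 -84.47647556]
```

```bash
python3 - <<'E'
from h import *
for uv in [(178,95),(135,217)]: print(uv,ray('top0',uv,0).round(),ray('top0',uv,60).round())
for uv in [(145,52),(95,205)]:
    for z in (150,200,250): P=ray('top0',uv,z); print(uv,P.round(),proj('scene0',P).round())
s=sensors.sense(); print(R.from_rotvec(s['ee_rot']).as_matrix().round(3), s['q'].round(2))
E
```

```text
(178, 95) [695. 164.   0.] [668. 150.  60.]
(135, 217) [444. 234.   0.] [434. 215.  60.]
(145, 52) [706. 190. 150.] [111. 172.]
(145, 52) [679. 174. 200.] [120. 153.]
(145, 52) [652. 158. 250.] [129. 132.]
(95, 205) [438. 252. 150.] [156. 255.]
(95, 205) [429. 232. 200.] [165. 229.]
(95, 205) [419. 212. 250.] [174. 201.]
[[ 0.944  0.33  -0.   ]
 [ 0.33  -0.944  0.001]
 [-0.    -0.001 -1.   ]] [ 1.21  0.33 -0.06  1.46  0.02  1.35 -0.09]
```

play_rows --deltas '[{"delta_pos": [2.5, -2.3, 0], "spin": 0}, {"delta_pos": [6, -5.6, 0], "spin": 0}, {"delta_pos": [10, -9.3, 0], "spin": 0}, {"delta_pos": [14, -13, 0], "spin": 0}, {"delta_pos": [18, -16.7, 0], "spin": -0.03}, {"delta_pos": [22, -20.4, 0], "spin": -0.05}, {"delta_pos": [26, -24.2, 0], "spin": -0.07}, {"delta_pos": [30, -27.9, 0], "spin": -0.07}, {"delta_pos": [34, -31.6, 0], "spin": -0.07}, {"delta_pos": [38, -35.3, 0], "spin": -0.07}, {"delta_pos": [41.5, -38.6, 0], "spin": -0.07}, {"delta_pos": [43.6, -40.6, 0], "spin": -0.07}, {"delta_pos": [44.6, -41.4, 0], "spin": -0.07}, {"delta_pos": [44.6, -41.4, 0], "spin": -0.07}]' --fingers -1 --grip_force 5

```text
time_s: 1.85
position: [490.6, -52.4, 241.3]
ee_rot: [-3.077, -0.634, 0.001]
ft_force: [-0.1, -1.5, 0.0]
grip_width: 0.7
gripper_force: 0.0
```

```bash
python3 - <<'E'
from h import *
shot('wrist','w1'); s=sensors.sense(); print({k:s[k] for k in ['time_s','position','ee_rot','grip_width','ft_force']})
E
```

```text
w1 [565.52077265 -19.88635464 385.57560524] [2.4059488297607223, -1.5835237222100735, -0.2396119075761705]
{'time_s': 1.9, 'position': array([490.31604517, -53.30951313, 241.28700879]), 'ee_rot': array([ 3.07730300e+00,  6.31699807e-01, -1.06418412e-03]), 'grip_width': 0.8103976855720111, 'ft_force': array([-0.48047568, -0.89784863, -1.08914947])}
```

View pics/w1.png

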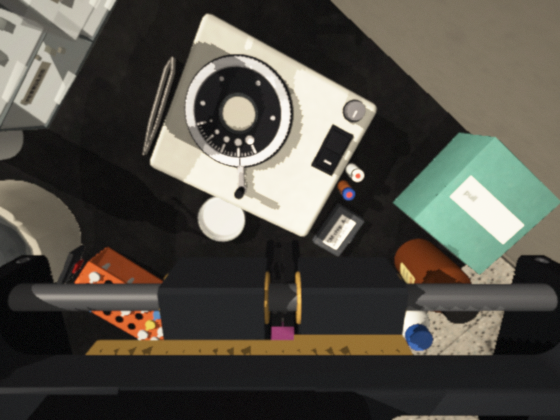

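The wrist view shows the iris centre at (239,111), the knob top at (240,193), the rocker at (332,149) and the closed fingers at (283,290).

```bash
python3 - <<'E'
from h import *
th=-.058
ax=ray('w1',(239,111),64)[:2]; rk=ray('w1',(332.5,149),57)[:2];dm=ray('w1',(354.5,111),66)[:2]; k=ray('w1',(240,192),83.5)[:2]
print(ax,rk,dm,k); 
v=rk-ax; th=np.arctan2(v[1],v[0])-np.arctan2(-106,10); print('th',th,np.hypot(*v)); th=-.058
d=k-ax; print(np.hypot(*d),4.014-((np.arctan2(d[1],d[0])-th)%(2*np.pi)))
print(proj('w1',[490,-53,222]))
im=cv2.imread('pics/w1.png')[50:210,170:370]; cv2.imwrite('pics/c2.png',cv2.resize(im,None,fx=4,fy=3.75,interpolation=cv2.INTER_CUBIC))
E
```

```text
[549.74268684  21.08884466] [552.73361341 -84.44117522] [596.00399766 -86.35462914] [476.45743966 -10.79741092]
th -0.06572686947621409 105.57239571598646
79.92159125241324 0.404014888925996
[283.07550048 256.88521926]
```

play_rows --deltas '[{"delta_pos": [0, 0, 2], "spin": 0}, {"delta_pos": [0, 0, 5], "spin": 0}, {"delta_pos": [0, 0, 8], "spin": 0}, {"delta_pos": [0, 0, 11], "spin": 0}, {"delta_pos": [0, 0, 13.5], "spin": 0}, {"delta_pos": [0, 0, 15], "spin": 0}, {"delta_pos": [0, 0, 15.4], "spin": 0}, {"delta_pos": [0, 0, 15.4], "spin": 0}, {"delta_pos": [0, -0.5, 15.4], "spin": 0}, {"delta_pos": [0, -1.0, 15.4], "spin": 0}, {"delta_pos": [0, -1.0, 15.4], "spin": 0}]'

```text
time_s: 3.28
position: [486.7, -42.5, 87.9]
ee_rot: [3.077, 0.634, 0.001]
ft_force: [0.4, 0.5, 0.3]
grip_width: 0.5
gripper_force: 0.0
```

```bash
python3 - <<'E'
from h import *
shot('wrist','w2');shot('top','t2'); s=sensors.sense(); print({k:s[k] for k in ['time_s','position','ee_rot','grip_width','ft_force']})
a=cv2.imread('pics/w2.png');b=cv2.imread('pics/t2.png')[110:230,190:350]
cv2.imwrite('pics/m2.png',np.hstack([cv2.resize(a,(400,300)),cv2.resize(b,(400,300),interpolation=cv2.INTER_CUBIC)]))
E
```

```text
w2 [561.4901193   -9.94066771 232.25134713] [2.4065032807209796, -1.583455891291367, -0.23799292727979587]
t2 [297.28645973 -49.86833548 901.21021244] [-2.141121435788605, 2.1114093330232264, -0.19578242130437956]
{'time_s': 3.375, 'position': array([486.77485681, -43.02789314,  87.72643065]), 'ee_rot': array([3.07674332e+00, 6.33403572e-01, 4.60389078e-04]), 'grip_width': 0.5209309387282607, 'ft_force': array([-1.04235181, -0.14985658, -0.26821536])}
```

View pics/m2.png

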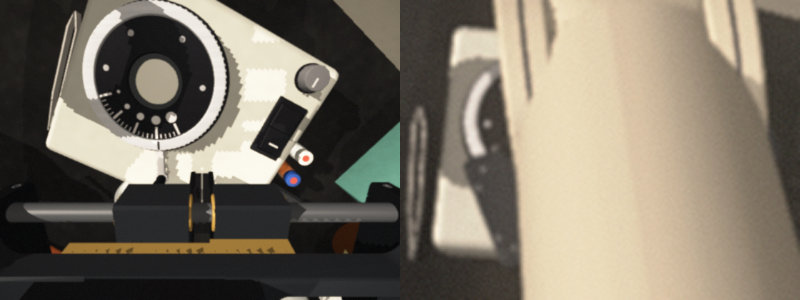

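```bash
cat >> h.py <<'E'
AX=np.array([548,20.6]);TH=-.058
def C(q,off,r=80):
    a=4.014-q+TH; er=np.array([np.cos(a),np.sin(a)]); et=np.array([-er[1],er[0]])
    return AX+r*er+off*et, a-np.pi
def rows(qs,off,pos,yaw):
    X=np.array([np.cos(yaw),np.sin(yaw)]);Y=np.array([np.sin(yaw),-np.cos(yaw)])
    for q in qs:
        c,w=C(q,off); d=(c-pos)/10; print(round(q,3),[round(d@X,2),round(d@Y,2),0],round(yaw-w,3))
E
python3 - <<'E'
from h import *
rows(np.linspace(.3,1.15,18),20,np.array([486.7,-42.7]),.4065)
E
```

```text
0.3 [np.float64(0.4), np.float64(-0.54), 0] -0.108
0.35 [np.float64(0.26), np.float64(-0.93), 0] -0.058
0.4 [np.float64(0.15), np.float64(-1.33), 0] -0.008
0.45 [np.float64(0.06), np.float64(-1.73), 0] 0.042
0.5 [np.float64(-0.02), np.float64(-2.13), 0] 0.092
0.55 [np.float64(-0.07), np.float64(-2.54), 0] 0.142
0.6 [np.float64(-0.1), np.float64(-2.95), 0] 0.192
0.65 [np.float64(-0.11), np.float64(-3.37), 0] 0.242
0.7 [np.float64(-0.1), np.float64(-3.78), 0] 0.292
0.75 [np.float64(-0.07), np.float64(-4.19), 0] 0.342
0.8 [np.float64(-0.02), np.float64(-4.6), 0] 0.392
0.85 [np.float64(0.05), np.float64(-5.01), 0] 0.442
0.9 [np.float64(0.14), np.float64(-5.41), 0] 0.492
0.95 [np.float64(0.25), np.float64(-5.8), 0] 0.542
1.0 [np.float64(0.38), np.float64(-6.2), 0] 0.592
1.05 [np.float64(0.53), np.float64(-6.58), 0] 0.642
1.1 [np.float64(0.7), np.float64(-6.96), 0] 0.692
1.15 [np.float64(0.89), np.float64(-7.32), 0] 0.742
```

play_rows --deltas '[{"delta_pos": [0.2, -0.5, 0], "spin": 0}, {"delta_pos": [0.2, -0.9, 0], "spin": 0}, {"delta_pos": [0.15, -1.33, 0], "spin": 0}, {"delta_pos": [0.06, -1.73, 0], "spin": 0.04}, {"delta_pos": [-0.02, -2.13, 0], "spin": 0.09}, {"delta_pos": [-0.07, -2.54, 0], "spin": 0.14}, {"delta_pos": [-0.1, -2.95, 0], "spin": 0.19}, {"delta_pos": [-0.11, -3.37, 0], "spin": 0.24}, {"delta_pos": [-0.1, -3.78, 0], "spin": 0.29}, {"delta_pos": [-0.07, -4.19, 0], "spin": 0.34}, {"delta_pos": [-0.02, -4.6, 0], "spin": 0.39}, {"delta_pos": [0.05, -5.01, 0], "spin": 0.44}, {"delta_pos": [0.14, -5.41, 0], "spin": 0.49}, {"delta_pos": [0.25, -5.8, 0], "spin": 0.54}, {"delta_pos": [0.25, -5.8, 0], "spin": 0.54}]'

```text
time_s: 5.25
position: [465.9, 11.5, 87.5]
ee_rot: [3.134, -0.209, -0.0]
ft_force: [-0.5, 0.4, -0.6]
grip_width: 0.5
gripper_force: 0.0
```

```bash
python3 - <<'E'
from h import *
shot('wrist','w3'); s=sensors.sense(); print({k:s[k] for k in ['time_s','position','ee_rot','grip_width','ft_force']})
a=cv2.imread('pics/w3.png')[0:280,80:453]
cv2.imwrite('pics/m3.png',cv2.resize(a,(800,600),interpolation=cv2.INTER_CUBIC))
E
```

```text
w3 [546.69091102   0.82573419 231.82336725] [1.9261245094009953, -2.20130112404964, -0.33253538488349005]
{'time_s': 5.3, 'position': array([466.03044941,  11.34009524,  87.54659127]), 'ee_rot': array([ 3.13461102e+00, -2.08482149e-01,  1.74090785e-04]), 'grip_width': 0.7247172511901265, 'ft_force': array([-0.61137301,  0.20261008,  0.83304051])}
```

View pics/m3.png

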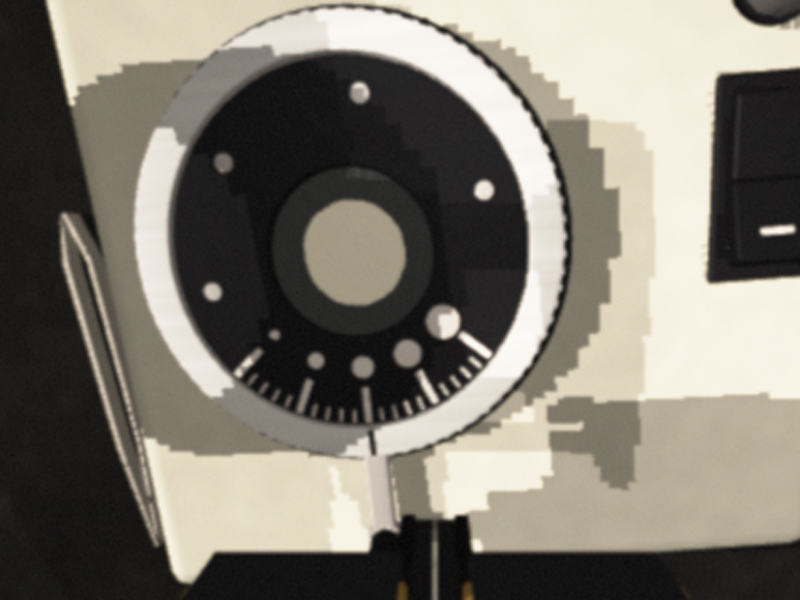

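The index line is at crop (372,441), just short of the third mark (367,404). The fourth mark is at (305,394), and the finger is touching the knob's right side.

```bash
cat >> h.py <<'E'
from scipy.optimize import least_squares
def meas(fn,marks,idx,f):
    # marks: list of (q,uv); idx uv of index line
    qs=np.array([m[0] for m in marks]); P=np.array([ray(fn,f(m[1]),64)[:2] for m in marks])
    def res(p):
        a=4.014-qs+p[2]; return (p[:2]+p[3]*np.c_[np.cos(a),np.sin(a)]-P).ravel()
    s=least_squares(res,[*AX,TH,38]); ax=s.x[:2]; I=ray(fn,f(idx),64)[:2]-ax
    print('fit',s.x.round(3),s.fun.round(1)); print('r',np.hypot(*I),'q',4.014+s.x[2]-(np.arctan2(I[1],I[0])%(2*np.pi))); return s.x
E
python3 - <<'E'
from h import *
f=lambda p:(80+(p[0]+.5)*373/800-.5,(p[1]+.5)*280/600-.5)
q=np.radians([0,25,50,75,100])
meas('w3',list(zip(q,[(476,345),(428,387),(367,404),(305,395),(248,362)])),(372,441),f)
# contact offset with pos
p=np.array([466,11.4]);
E
```

```text
fit [ 5.46904e+02  2.16210e+01 -6.00000e-02  3.88480e+01] [ 0.1 -0.   0.1  0.1 -0.2 -0.1 -0.2  0.2  0.2 -0.2]
r 49.056994123916155 q 0.8685836514741285
```

```bash
sed -i 's/^AX=.*/AX=np.array([546.9,21.6]);TH=-.060/' h.py; python3 - <<'E'
from h import *
rows(list(np.linspace(.869,1.26,9))+[1.28,1.309,1.32],14.7,np.array([466,11.4]),-.133)
E
```

```text
0.869 [np.float64(0.02), np.float64(-0.01), 0] -0.076
0.918 [np.float64(-0.07), np.float64(-0.39), 0] -0.028
0.967 [np.float64(-0.15), np.float64(-0.78), 0] 0.021
1.016 [np.float64(-0.2), np.float64(-1.18), 0] 0.07
1.064 [np.float64(-0.23), np.float64(-1.57), 0] 0.119
1.113 [np.float64(-0.25), np.float64(-1.97), 0] 0.168
1.162 [np.float64(-0.25), np.float64(-2.37), 0] 0.217
1.211 [np.float64(-0.22), np.float64(-2.77), 0] 0.266
1.26 [np.float64(-0.18), np.float64(-3.16), 0] 0.315
1.28 [np.float64(-0.16), np.float64(-3.32), 0] 0.335
1.309 [np.float64(-0.12), np.float64(-3.55), 0] 0.364
1.32 [np.float64(-0.1), np.float64(-3.64), 0] 0.375
```

play_rows --deltas '[{"delta_pos": [-0.07, -0.39, 0], "spin": 0}, {"delta_pos": [-0.15, -0.78, 0], "spin": 0.02}, {"delta_pos": [-0.2, -1.18, 0], "spin": 0.07}, {"delta_pos": [-0.23, -1.57, 0], "spin": 0.12}, {"delta_pos": [-0.25, -1.97, 0], "spin": 0.17}, {"delta_pos": [-0.25, -2.37, 0], "spin": 0.22}, {"delta_pos": [-0.22, -2.77, 0], "spin": 0.27}, {"delta_pos": [-0.18, -3.16, 0], "spin": 0.32}, {"delta_pos": [-0.18, -3.16, 0], "spin": 0.32}, {"delta_pos": [-0.18, -3.16, 0], "spin": 0.32}]'

```text
time_s: 6.55
position: [468.5, 42.9, 87.5]
ee_rot: [-3.061, 0.706, 0.0]
ft_force: [0.1, -0.2, 0.4]
grip_width: 0.5
gripper_force: 0.0
```

```bash
python3 - <<'E'
from h import *
shot('wrist','w4'); s=sensors.sense(); print({k:s[k] for k in ['time_s','position','ee_rot','grip_width','ft_force']})
a=cv2.imread('pics/w4.png')[0:280,80:453]
cv2.imwrite('pics/m4.png',cv2.resize(a,(800,600),interpolation=cv2.INTER_CUBIC))
E
```

```text
w4 [541.75771128   7.27690197 231.84403594] [1.569003756948743, -2.5082472340407387, -0.37930680965505925]
{'time_s': 6.6, 'position': array([468.46695805,  42.80559879,  87.52449485]), 'ee_rot': array([-3.06118650e+00,  7.06100808e-01,  6.64458619e-05]), 'grip_width': 0.7114396917679536, 'ft_force': array([-0.70208608,  0.77140889, -0.66353022])}
```

View pics/m4.png

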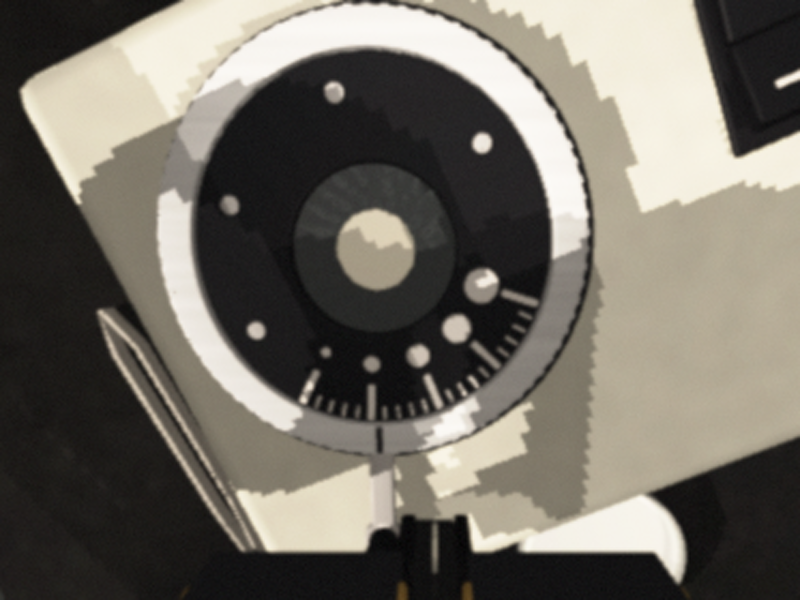

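The index line is at (379.5,440), just short of the fourth mark at (371.5,401).

```bash
python3 - <<'E'
from h import *
f=lambda p:(80+(p[0]+.5)*373/800-.5,(p[1]+.5)*280/600-.5)
q=np.radians([0,25,50,75,100])
x=meas('w4',list(zip(q,[(519,298),(486,354),(431,391),(371.5,401.5),(312,386)])),(379.5,440),f)
s=sensors.sense(); 
p=s['position'][:2]
import h
rows([1.26,1.268,1.309,1.314,1.32],14.7,p,-.453)
E
```

```text
fit [ 5.46469e+02  2.18450e+01 -5.50000e-02  3.82850e+01] [-0.   0.1 -0.   0.3 -0.1 -0.6 -0.  -0.1  0.2  0.3]
r 49.025729367047404 q 1.264595681587735
1.26 [np.float64(-0.01), np.float64(-0.01), 0] -0.005
1.268 [np.float64(-0.02), np.float64(-0.08), 0] 0.003
1.309 [np.float64(-0.08), np.float64(-0.41), 0] 0.044
1.314 [np.float64(-0.08), np.float64(-0.45), 0] 0.049
1.32 [np.float64(-0.09), np.float64(-0.49), 0] 0.055
```

play_rows --deltas '[{"delta_pos": [-0.02, -0.12, 0], "spin": 0.015}, {"delta_pos": [-0.04, -0.24, 0], "spin": 0.03}, {"delta_pos": [-0.05, -0.35, 0], "spin": 0.044}, {"delta_pos": [-0.05, -0.35, 0], "spin": 0.044}, {"delta_pos": [-0.05, -0.35, 0], "spin": 0.044}]'

```text
time_s: 7.22
position: [469.6, 46.2, 87.5]
ee_rot: [-3.045, 0.774, -0.0]
ft_force: [-0.2, 0.1, -0.3]
grip_width: 0.5
gripper_force: 0.2
```

```bash
python3 - <<'E'
from h import *
shot('wrist','w5'); s=sensors.sense(); print({k:s[k] for k in ['time_s','position','ee_rot','grip_width','ft_force']})
a=cv2.imread('pics/w5.png')[100:240,160:347]
cv2.imwrite('pics/m5.png',cv2.resize(a,(800,599),interpolation=cv2.INTER_CUBIC))
E
```

```text
w5 [541.20915431   7.3338016  231.85848307] [1.5149588438569181, -2.547196414108498, -0.3851078164316895]
{'time_s': 7.275, 'position': array([469.61573288,  46.1965088 ,  87.53077651]), 'ee_rot': array([-3.04466243e+00,  7.74160502e-01, -3.95029145e-05]), 'grip_width': 0.4278037683625271, 'ft_force': array([-0.56940985,  0.39323976, -0.3166937 ])}
```

View pics/m5.png

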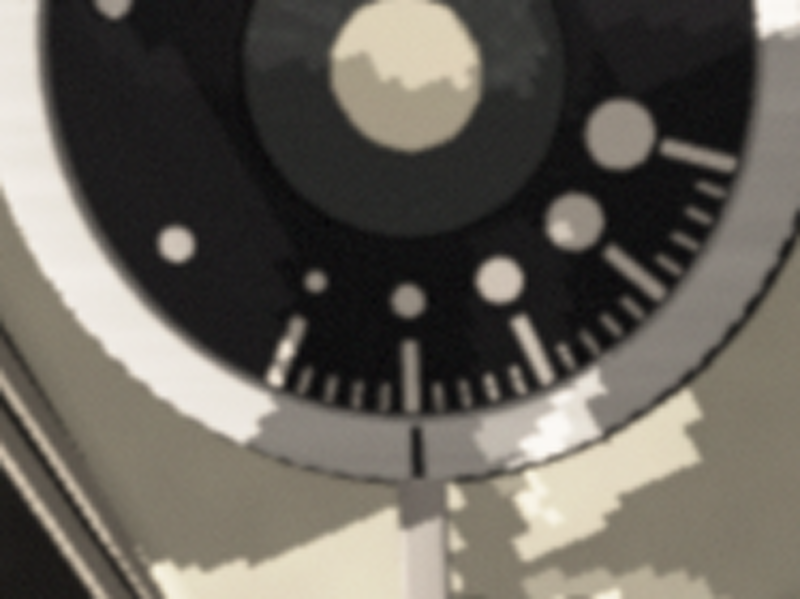

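The index (417.5,452) is about 3 px short of the fourth mark (411.5,375), roughly 0.5 degree. I'll nudge 0.6 mm further and then back off.

```bash
python3 - <<'E'
from h import *
f=lambda p:(160+(p[0]+.5)*187/800-.5,100+(p[1]+.5)*140/599-.5)
q=np.radians([0,25,50,75,100])
meas('w5',list(zip(q,[(700,155),(635,273),(532,350),(411.5,376),(288,352)])),(417.5,452),f)
E
```

```text
fit [ 5.46722e+02  2.18070e+01 -5.60000e-02  3.87240e+01] [ 0.   0.2  0.  -0.1 -0.1 -0.2 -0.1  0.1  0.2  0. ]
r 49.20935762854224 q 1.2984261566728064
```

play_rows --deltas '[{"delta_pos": [0, -0.06, 0], "spin": 0.0}, {"delta_pos": [0, -0.06, 0], "spin": 0.0}, {"delta_pos": [0, -0.06, 0], "spin": 0.0}, {"delta_pos": [0, 0.3, 0], "spin": 0.0}, {"delta_pos": [0, 1.0, 0], "spin": 0.0}, {"delta_pos": [0, 2.5, 0], "spin": 0.0}, {"delta_pos": [0, 2.5, 0], "spin": 0.0}]'

```text
time_s: 8.15
position: [457.1, 22.6, 87.5]
ee_rot: [3.043, -0.778, -0.0]
ft_force: [0.8, -0.3, -0.3]
grip_width: 0.3
gripper_force: 0.0
```

```bash
python3 - <<'E'
from h import *
shot('wrist','w6'); s=sensors.sense(); print({k:s[k] for k in ['time_s','position','ee_rot','grip_width','ft_force']})
a=cv2.imread('pics/w6.png')
cv2.imwrite('pics/m6.png',cv2.resize(a[0:240,120:440],(800,600),interpolation=cv2.INTER_CUBIC))
E
```

```text
w6 [528.6301148  -16.37285686 231.82888707] [1.5115527377947064, -2.548883442513683, -0.3844053755060088]
{'time_s': 8.2, 'position': array([457.48594575,  23.31711177,  87.60461862]), 'ee_rot': array([ 3.04365002e+00, -7.76768992e-01,  5.07195431e-04]), 'grip_width': 0.6946857401747939, 'ft_force': array([1.60782251, 0.02142104, 0.11904954])}
```

View pics/m6.png

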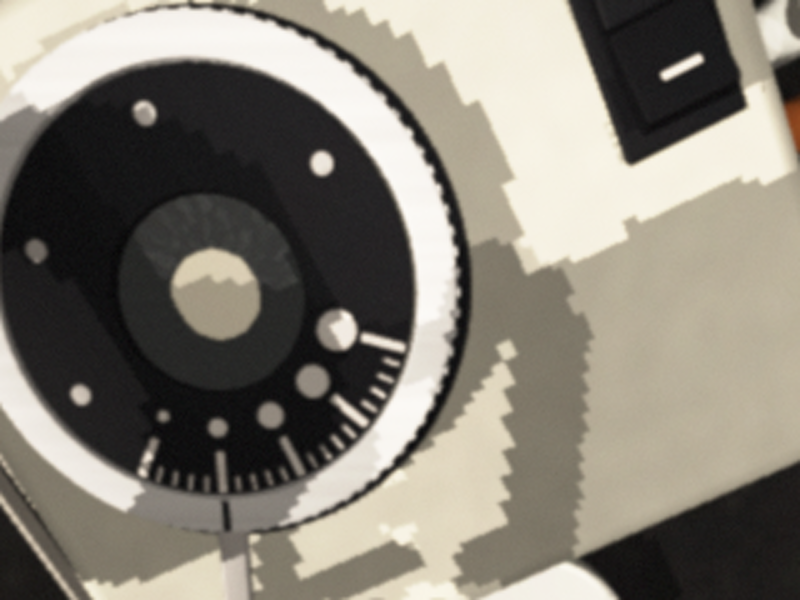

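The index (225,516) now lies on the fourth mark's line (221,473), and the finger is clear of the knob. Next I'll lift and move over the front half of the rocker.

play_rows --deltas '[{"delta_pos": [0, 0, -1.5], "spin": 0}, {"delta_pos": [0, 0, -4], "spin": 0}, {"delta_pos": [1, 0.5, -5], "spin": -0.05}, {"delta_pos": [3, 1.4, -5], "spin": -0.15}, {"delta_pos": [5.5, 2.6, -5], "spin": -0.25}, {"delta_pos": [8, 3.8, -5], "spin": -0.35}, {"delta_pos": [10.3, 4.9, -5], "spin": -0.445}, {"delta_pos": [11.6, 5.5, -5], "spin": -0.445}, {"delta_pos": [11.9, 5.7, -4], "spin": -0.445}, {"delta_pos": [11.9, 5.7, -2.5], "spin": -0.445}, {"delta_pos": [11.9, 5.7, -1], "spin": -0.445}, {"delta_pos": [11.9, 5.7, -0.2], "spin": -0.445}, {"delta_pos": [11.9, 5.7, -0.2], "spin": -0.445}, {"delta_pos": [11.9, 5.7, -0.2], "spin": -0.445}]'

```text
time_s: 9.95
position: [535.3, -82.7, 89.9]
ee_rot: [3.14, -0.083, 0.001]
ft_force: [0.1, 0.2, 0.1]
grip_width: 0.6
gripper_force: 0.0
```

play_rows --deltas '[{"delta_pos": [-0.15, 0.1, 0.3], "spin": 0}, {"delta_pos": [-0.15, 0.1, 0.5], "spin": 0}, {"delta_pos": [-0.15, 0.1, 0.7], "spin": 0}, {"delta_pos": [-0.15, 0.1, 0.85], "spin": 0}, {"delta_pos": [-0.15, 0.1, 1.0], "spin": 0}, {"delta_pos": [-0.15, 0.1, 1.1], "spin": 0}, {"delta_pos": [-0.15, 0.1, 1.2], "spin": 0}, {"delta_pos": [-0.15, 0.1, 1.2], "spin": 0}]'

```text
time_s: 10.95
position: [533.4, -83.7, 77.6]
ee_rot: [3.14, -0.084, 0.0]
ft_force: [-2.4, -0.3, 4.5]
grip_width: 0.5
gripper_force: 1.9
```

play_rows --deltas '[{"delta_pos": [0, 0, 0.05], "spin": 0}, {"delta_pos": [0, 0, 0.1], "spin": 0}, {"delta_pos": [0, 0, 0.1], "spin": 0}]'

```text
time_s: 11.32
position: [533.5, -83.7, 77.5]
ee_rot: [3.14, -0.084, 0.0]
ft_force: [-7.5, 0.0, 14.4]
grip_width: 0.6
gripper_force: 6.9
```

play_rows --deltas '[{"delta_pos": [0, 0, -0.2], "spin": 0}, {"delta_pos": [0, 0, -0.8], "spin": 0}, {"delta_pos": [0, 0, -3], "spin": 0}, {"delta_pos": [0, 0, -6], "spin": 0}, {"delta_pos": [-2, 0, -9], "spin": 0}, {"delta_pos": [-5, 0, -12], "spin": 0}, {"delta_pos": [-6, 0, -13], "spin": 0}, {"delta_pos": [-6, 0, -13], "spin": 0}]'

```text
time_s: 12.32
position: [473.8, -80.8, 207.0]
ee_rot: [3.14, -0.084, 0.002]
ft_force: [-0.1, -0.3, -0.2]
grip_width: 0.7
gripper_force: 0.0
```

```bash
python3 - <<'E'
from h import *
shot('wrist','w7'); s=sensors.sense(); print({k:s[k] for k in ['time_s','position','ft_force']})
a=cv2.imread('pics/w7.png')
c=[proj('w7',[546.8,21.8,64]),proj('w7',[550,-84,58])]; print(c)
pts=np.array(c); x0,y0=np.maximum((pts.mean(0)-[110,85]).astype(int),0); print(x0,y0)
cv2.imwrite('pics/m7.png',cv2.resize(a[y0:y0+165,x0:x0+220],(800,600),interpolation=cv2.INTER_CUBIC))
E
```

```text
w7 [554.9837621  -84.82281808 351.42815063] [2.0076102547471057, -2.118087734414808, -0.31728404080827627]
{'time_s': 12.375, 'position': array([473.78697628, -80.70643979, 206.14465125]), 'ft_force': array([-0.53076139,  0.11721419, -0.92078303])}
[array([167.10838711, 129.22266154]), array([281.26678167, 119.15069623])]
114 39
```

View pics/m7.png

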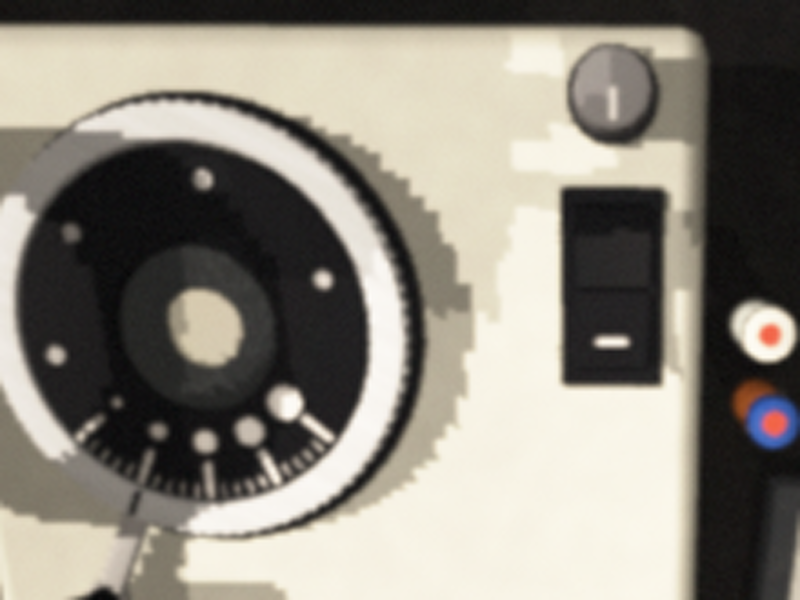

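```bash
python3 - <<'E'
from h import *
f=lambda p:(114+(p[0]+.5)*220/800-.5,39+(p[1]+.5)*165/600-.5)
q=np.radians([0,25,50,75,100])
meas('w7',list(zip(q,[(318,427),(271,466),(209,480),(147,465),(92,428)])),(136,500),f)
print(order.close_job())
E
```

```text
fit [ 5.46789e+02  2.19340e+01 -5.30000e-02  3.84820e+01] [-0.1  0.1  0.   0.1  0.1 -0.4 -0.3  0.   0.2  0.1]
r 48.450590384640016 q 1.3056700816077882
the job is handed in; nothing more can be done
None
```

I set the iris on its fourth mark (measured 1.306 rad against 1.309), then pressed the rocker down until it hit its stop (14 N), and handed the job in at about 12.4 s. The lamp's iris axis measured within about 0.2 mm of where it was before the press. I judged the rocker fully down from the force and the last image, not from its angle, and did not measure the other bench items again.

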